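# Feed a strip under the saw guard to its length stop with a push stick

## Robot

A 6-joint arm with a two-finger parallel gripper is mounted at the origin on the work surface. World frame = base frame: x ahead of the robot, y to its left, z up, the work surface at z = 0. Lengths are in m, angles in degrees, forces in N, time in s.
With the tool pointing down it reaches from about 0.35 to 0.875 m from the base axis. Payload 4.2 kg.
Tool frame: the origin (TCP) lies midway between the tips of the shut fingers; the grasp point (between the pads) lies 19 mm behind it; x points along the fingers, y is the direction in which the jaws open and shut, and the axes are right-handed (so a half turn about x gives the same grasp; the last joint's range is limited). The gripper opens to 87 mm and grips with 3 to 60 N. Pads are 19 mm wide; open, the fingers measure 117 mm over their backs; the gripper's body (75 mm by 190 mm) begins 51 mm behind the grasp point.
Start: joints at [80.535, 22.042, 0.453, 0, -68.411, -14.817], TCP at [0.257, 0.57, 0.223] pointing down, gripper open.
Joint ranges: [-179.83, 179.83], [-69.29, 118.12], [-61.27, 80.66], [-181.25, 117.63], [-171.15, -9.14], [-177.46, 177.46]. Speed limits (degrees/s): [159.86, 159.86, 180, 180, 180, 180].

## Interface

Orientations are given as a 3x3 rotation matrix whose columns are the frame's x, y, z axes.
In Python, from station import r gives the robot as it stands.
- The arm moves only by the tool play_rows, never from a script. Its argument "plan" is a list that holds one entry, the list of rows, each a list of 6 numbers: the shift along the tool's x, y, z in cm, then the turn, a rotation vector about the tool's x, y, z in units of 10 degrees (1.0 is 10 degrees). A call has 1 to 5 rows; each row is the pose to reach, as a shift and turn from the pose commanded when the call began, along the tool's axes at that moment; what a row does not reach only later rows make up. A row lasts 1/8 s, in which the tool goes at most 62.5 mm and 10.7 degrees, less where a joint would pass 70% of its speed; a pose out of reach is approached as far as the arm can. A call with a gripper value outside its range is refused whole. "hand" is the opening, from 0 (shut) to 1 (fully open), set as the call begins (left out, the last holds). The fingers move at their own pace and stop on an object; the grip force is fixed at half the most. Time passes only in rows, so rows that repeat a pose let the fingers close. It gives the time, the measured TCP pose, the force and the opening at its end, in the units of the state.
- r.sense(): the state, without advancing time (a new reading comes with each control period).
- r.capture(name): name is "scene" or "side" or "wrist"; returns (picture, depth): 480x640x3 uint8, blue, green, red; 480x640 float32, m along the optical axis (not along the pixel's ray), 0 where there is no reading.
- r.get_calibration(name): a dict with "vfov" (degrees; the focal length in pixels is half the picture's height over the tangent of half this angle, whatever the lens; pixels are square), "cx", "cy" (the principal point, pixels), "rvec" (rotation vector, rad) and "tvec" (3), from world to camera coordinates, as OpenCV has them. Camera axes: x right, y down, z forward; pixel columns grow to the right and rows downward; lengths in m; the calibration is good to about 2 mm. A picture is of the moment at which its call begins: read the wrist's pose just before it. get_calibration takes no time and is no camera call; for the wrist camera it gives the pose at the moment of the call.
- r.finish_job(): hands the job in, once; it reports no verdict.
The state is a dict: "time_s": time; "joints": joint angles; "joint_velocities": joint speeds; "effort": joint torques, N m; "tcp_pos": TCP position; "ee_rot": TCP orientation; "wrist_force": force on the tool from outside, world axes, zero at the start; "moment": the same for the moment, N m; "gripper_width": opening from 0.0 (shut) to 1.0 (fully open).
Only numpy, scipy, OpenCV 4.12 (cv2) and the standard library are available. Lean on these libraries where they do the work, as an engineer would, in place of code of your own. Each camera call takes 0.05 s, during which the arm holds its last target.

## Task

The bench saw is switched off. Take the push stick by its handle and use it to slide the wooden strip along the fence, through under the clear guard, until you feel it seat firmly but gently against the sprung length stop; keep fingers off the strip and do not ram the stop. Leave the strip there against the stop, set the push stick back down on the bench beside the machine, and leave everything else alone.

Things in the scene. Friction and masses are not known exactly. Their poses are not given: they have to be found in the camera images.
- saw: Low bench saw, fixed. Origin on the bench, under the midline of the feed channel, at the guard's mouth; +y = feed direction, +x = towards the fence, z up. Bed top 30 mm above the bench, y -265 to +255, x -70 to +55 mm. Fence all along it, face at x = +20.5 mm, top 24 mm above the bed (30 under the guard). Motor housing 55 mm high at x 55 to 130, y -5 to 125.
- guard_mouth (a point): Point on the bed's top at the guard's mouth, channel midline (30 mm above saw's origin, same axes). The guard is a clear roof from here 90 mm along the feed, x -65 to +50 mm, 30 mm free height under it, its top 41 mm above the bed.
- shoe (a point): Middle of the black sprung shoe under the guard (y = 60 mm from the mouth, opposite the fence). It presses the strip to the fence with 5 to 6 N: the push stiffens while the strip's front passes 5 to 40 mm beyond the mouth, then the drag is steady, 3 to 7 N (friction differs each time). The drag also keeps the strip in place afterwards.
- stop_rail: Rail of the length stop, fixed on the bed; origin and axes coincide with saw's. Its carriage (top 66 mm above the bench) is set differently each time, not measured: the buffer's face is square across the channel somewhere from y = 120 to 180 mm. Sprung buffer, 3 N/mm, 10 mm stroke. Feel for it: the push rises above the drag. A proper seat is 5 to 15 N on it for half a second; over 20 N is ramming.
- strip: Loose plywood strip, 40 mm wide (x), 110 mm long (y), 20 mm high, about 70 g. Origin: centre of its underside. It lies on the bed before the guard, long side roughly along the fence, up to 6 mm off it and slightly askew.
- push_stick: Loose wooden push stick, 120 g, standing on its sole. Origin: underside of the sole, mid-length; +x to the pushing tip, z up. Sole x -85 to +85 mm, 24 mm wide, 14 mm high, flat tip. Upright handle at the rear, x -80 to -30 mm, 16 mm thick (y), up to 88 mm: grip it across its thickness about 62 mm above the sole, so that the fingers pass over the fence.
- offcut: Bystander: plain wooden bar 150 x 28 x 22 mm without a handle, on the bench; origin at the centre of its underside.
- screwdriver: Bystander: screwdriver lying on the bench.
- glue: Bystander: closed round bottle, 140 mm high, 56 mm in diameter; origin under its centre.
- mug: Bystander: white cup, 85 mm high, 72 mm in diameter; origin under its centre.
- square: Bystander: try square, wooden stock 110 mm long, steel blade 150 mm long, lying flat, 16 mm high.
- parts_bin: Bystander: open bin 100 x 140 x 50 mm; origin under its centre.
- tape_roll: Bystander: roll of paper tape lying flat, 90 mm in diameter, 25 mm high; origin under its centre.
- bar_clamp: Bystander: small steel bar clamp lying flat, 160 mm long, 22 mm high.
Mind the look-alikes: they are no part of the job. What is shaped like the strip but orange is not meant.

How it is judged (in metres and radians):
On the way, in this order (a step that is already met when the one before it is completed fails the run):
1. the strip's front is under the guard, pushed by the stick (y of strip in the frame of saw above -0.045 m and contact force between push_stick and strip above 0.5 N), for 0.1 s.
2. the stick presses the strip against the sprung stop with at least 4 N for 0.3 s (contact force between strip and stop_rail above 4 N and contact force between push_stick and strip above 2 N), for 0.3 s.
At the end, for the whole second after the job is handed in: Strip flat on the bed (3 mm), along the fence (0.04 rad), centre 60 mm or more past the guard mouth, still touching the stop buffer (over 0.3 N), at rest; push stick on the bench, off the saw bed (origin below 20 mm), at rest (contact force between strip and stop_rail above 0.3 N and y of strip in the frame of saw above 0.06 m and angle between the y axis of strip and the y axis of saw, either way round below 0.04 rad and z of strip in the frame of saw below 0.033 m and linear speed of strip below 0.02 m/s and height (world z) of push_stick below 0.02 m and linear speed of push_stick below 0.03 m/s).
It fails at once if the stop's buffer is pressed with more than 20 N (contact force between strip and stop_rail above 20 N).
It fails at once if the fingers or the arm touch the strip (contact force between any of the fingers, the arm and strip above 0.5 N).
It fails at once if a bystander is moved by more than 30 mm (distance of any of offcut, screwdriver, glue, mug, square, parts_bin, tape_roll, bar_clamp from where it was at the start of the episode above 0.03 m).
It also fails if it takes over 72 s, if anything falls off the work surface, if the arm or the gripper's body presses on something with over 40 N, if the wrist force passes 120 N, or if a joint passes its speed limit or range.

## Working session

There is one attempt and no reset: what is moved stays moved. The work goes in short steps, Python scripts to look and compute and a tool call to move; the robot and the scene stay as the last step left them, time stands still between calls to the robot, and variables do not carry over. Pictures are saved under pics/ and viewed, and the job is handed in when it is done.

Besides the shell and the picture viewer there is one more tool, called as a command line: name --argument value ..., lists and objects as JSON in quotes. play_rows: Moves the arm, as the interface text tells. Its arguments: {"type":"object","properties":{"plan":{"type":"array","items":{"type":"array","items":{"type":"array","items":{"type":"number"}}}},"hand":{"type":"number"}},"required":["plan"]}

```bash
ls; mkdir -p pics
python3 - <<'E'
from station import r
import cv2,numpy as np
print(r.sense())
for n in ["scene","side","wrist"]:
    c=r.get_calibration(n); print(n,c)
    p,d=r.capture(n); cv2.imwrite(f"pics/{n}0.png",p); np.save(f"pics/{n}0.npy",d)
E
```

```text
pics
{'time_s': 0.0, 'joints': array([ 8.05350617e+01,  2.20891256e+01,  3.79752545e-01, -3.11674068e-02,
       -6.84104836e+01, -1.48161294e+01]), 'joint_velocities': array([ 0.00797099,  0.01013309, -0.10811361,  0.06944556, -0.05373952,
       -0.04111721]), 'effort': array([ 1.30728495e-03, -3.90673542e+01,  1.87400401e+01,  4.21984613e+00,
        1.09819390e-02, -1.86193815e-04]), 'tcp_pos': array([0.25673647, 0.56916877, 0.22147101]), 'ee_rot': array([[-8.42915377e-04, -4.11395198e-01, -9.11456680e-01],
       [-1.98018480e-03, -9.11454531e-01,  4.11396059e-01],
       [-9.99997684e-01,  2.15162473e-03, -4.63594793e-05]]), 'wrist_force': array([ 0.85612993, -0.14618948,  1.08968525]), 'moment': array([-0.01030898,  0.03124085,  0.01444677]), 'gripper_width': 0.9992503101866946}
scene {'vfov': 54.79947903560037, 'cx': 316.6663795406794, 'cy': 239.68579022513492, 'rvec': array([ 2.38175119,  0.84866367, -0.27753042]), 'tvec': array([-0.46297557, -0.2959906 ,  1.47158967])}
side {'vfov': 51.13982355582733, 'cx': 321.0091660380001, 'cy': 242.60008882761565, 'rvec': array([ 2.43126017, -0.21696033,  0.09892142]), 'tvec': array([-0.5951291 ,  0.10926391,  1.19433533])}
wrist {'vfov': 62.07099372994786, 'cx': 321.41547951761305, 'cy': 239.137492842154, 'rvec': array([-1.6144866 ,  2.49956737,  0.33529525]), 'tvec': array([ 0.62332547, -0.03176928,  0.39032751])}
```

View pics/scene0.png

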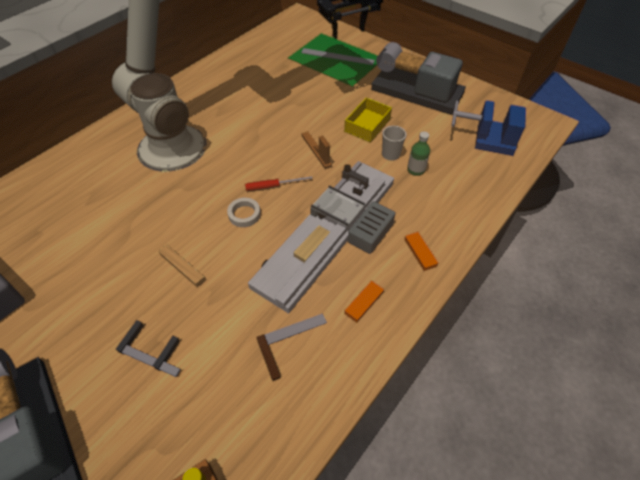

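View pics/side0.png

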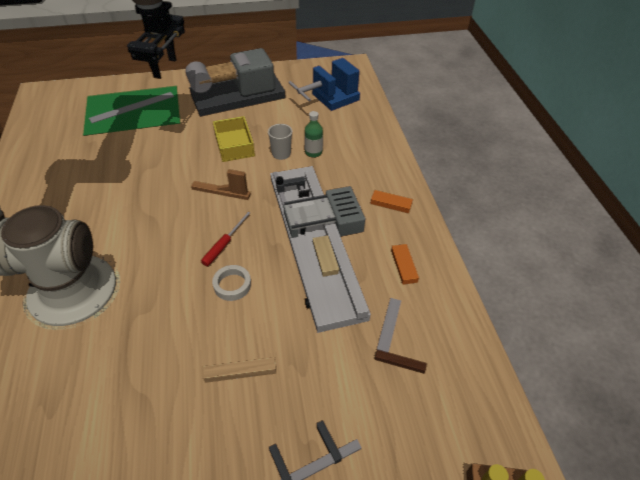

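View pics/wrist0.png

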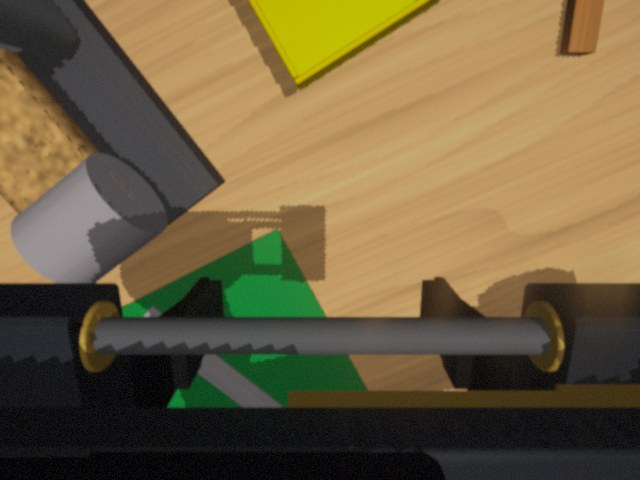

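Scene view: push stick at about (318,148), saw from (275,295) to (375,175), strip at (311,244); in the side view they are at (225,185), (320,245) and (326,255). I'll zoom in and measure.

```bash
cat > h.py <<'E'
import numpy as np,cv2
from station import r
def K(c):
    f=240/np.tan(np.radians(c['vfov'])/2); return np.array([[f,0,c['cx']],[0,f,c['cy']],[0,0,1.]])
def ray(c,uv):
    R,_=cv2.Rodrigues(np.array(c['rvec'])); t=np.array(c['tvec'])
    uv=np.atleast_2d(np.array(uv,float)); 
    d=np.c_[uv,np.ones(len(uv))]@np.linalg.inv(K(c)).T
    return -R.T@t, d@R
def onz(c,uv,z):
    o,d=ray(c,uv); s=(z-o[2])/d[:,2]; return o+d*s[:,None]
def proj(c,P):
    return cv2.projectPoints(np.atleast_2d(np.array(P,float)),np.array(c['rvec']),np.array(c['tvec']),K(c),None)[0][:,0]
def pts(c,D,uv):  # depth points
    R,_=cv2.Rodrigues(np.array(c['rvec'])); t=np.array(c['tvec'])
    uv=np.atleast_2d(uv); z=D[uv[:,1].astype(int),uv[:,0].astype(int)]
    p=np.c_[uv,np.ones(len(uv))]@np.linalg.inv(K(c)).T*z[:,None]
    return (p-t)@R
E
python3 - <<'E'
from h import *
def crop(n,x0,y0,w,h,s,o):
    p=cv2.imread(f'pics/{n}0.png')[y0:y0+h,x0:x0+w]
    cv2.imwrite(o,cv2.resize(p,None,fx=s,fy=s,interpolation=cv2.INTER_CUBIC))
crop('side',180,150,200,190,4,'pics/side_c.png' )
crop('scene',230,120,180,195,4,'pics/scene_c.png') if 0 else crop('scene',240,120,170,150,4,'pics/scene_c.png')
crop('side',265,160,110,150,4,'pics/side_c.png')
for n in ['scene','side']:
    c=r.get_calibration(n); print(n,ray(c,[[0,0]])[0])
E
```

```text
scene [ 1.06050507 -0.56972413  1.00909682]
side [ 0.44611425 -0.78317995  0.99003301]
```

View pics/side_c.png

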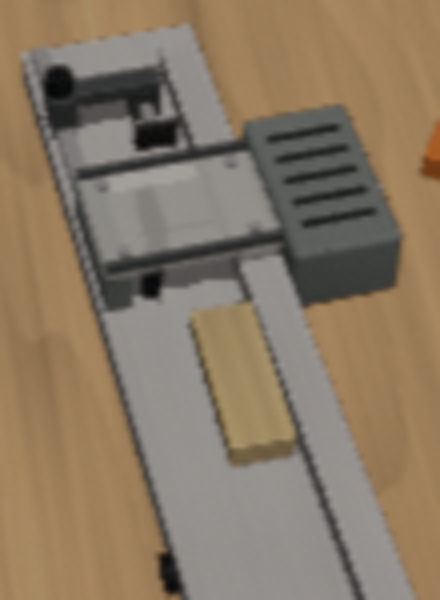

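View pics/scene_c.png

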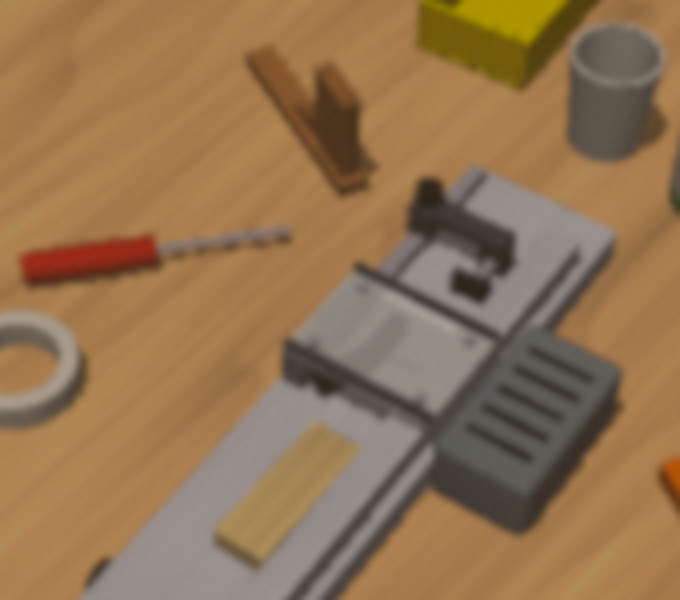

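Run:
```python
from h import *
def crop(n,x0,y0,w,h,s,o):
    p=cv2.imread(f'pics/{n}0.png')[y0:y0+h,x0:x0+w]
    cv2.imwrite(o,cv2.resize(p,None,fx=s,fy=s,interpolation=cv2.INTER_CUBIC))
crop('side',285,240,100,95,6,'pics/side_d.png')
crop('scene',240,215,110,100,6,'pics/scene_d.png')
crop('side',185,160,75,50,8,'pics/side_e.png')
```

```text
(no output)
```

View pics/side_d.png

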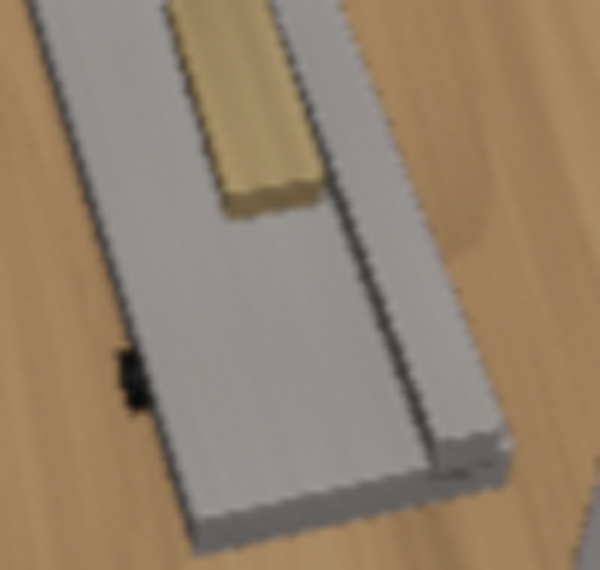

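View pics/scene_d.png

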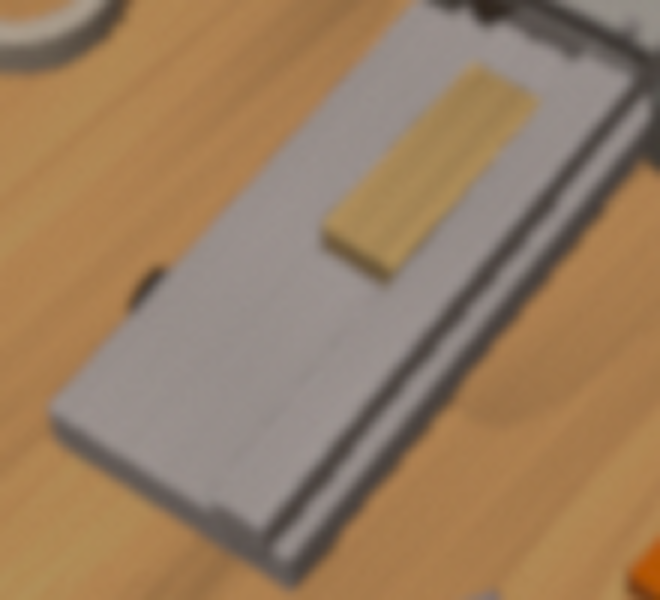

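View pics/side_e.png

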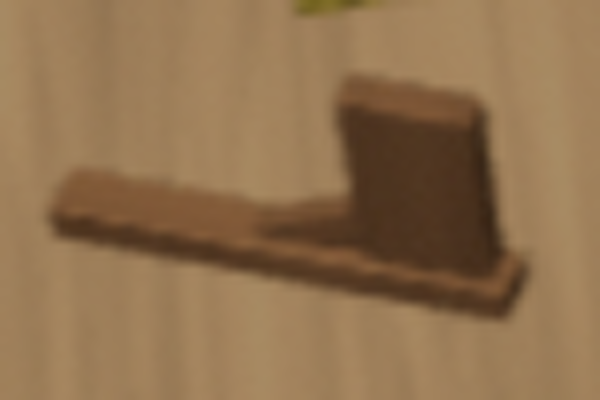

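```bash
cat >> h.py <<'E'
from scipy.optimize import least_squares
def tf(p,P):
    P=np.array(P,float); c,s=np.cos(p[2]),np.sin(p[2]); return np.c_[p[0]+c*P[:,0]-s*P[:,1],p[1]+s*P[:,0]+c*P[:,1],P[:,2]]
def fit(obs,p0):
    # obs: list (cal, uv, P)
    def f(p): return np.concatenate([(proj(c,tf(p,[P]))[0]-uv) for c,uv,P in obs])
    s=least_squares(f,p0,loss='soft_l1'); return s.x,f(s.x).reshape(-1,2)
E
python3 - <<'E'
from h import *
S=r.get_calibration('side');C=r.get_calibration('scene')
nl=onz(S,[[317.5,326.7]],.03)[0];fl=onz(S,[[271.3,173]],.03)[0]
print(nl,fl,np.linalg.norm(fl-nl))
print(onz(C,[[248.7,284.2]],.03))
yaw=np.arctan2(*(fl-nl)[[1,0]])-np.pi/2
e=lambda x,y:(x/1e3,y/1e3)
o=[(S,(317.5,326.7),(-.07,-.265,.03)),(S,(271.3,173),(-.07,.255,.03)),(S,(357.8,313.3),(.0205,-.265,.054)),(S,(357.8,318.5),(.0205,-.265,.03)),
(C,(248.7,284.2),(-.07,-.265,.03)),
(S,(265+108/4,160+265/4),(-.065,0,.071)),(S,(265+285/4,160+232/4),(.05,0,.071)),(S,(265+82/4,160+170/4),(-.065,.09,.071)),
(C,(240+290/4,120+345/4),(-.065,0,.071)),(C,(240+430/4,120+415/4),(.05,0,.071)),(C,(240+360/4,120+265/4),(-.065,.09,.071))]
x,res=fit(o,[*(nl[:2]),yaw]); print('saw',x,np.degrees(x[2])); print(res.round(1))
# strip
ts=onz(S,[[265+192/4,160+313/4],[265+250/4,160+303/4],[265+295/4,160+438/4],[265+229/4,160+452/4]],.05)
tc=onz(C,[[240+480/6,215+62/6],[240+540/6,215+100/6],[240+388/6,215+270/6],[240+322/6,215+232/6]],.05)
def insaw(P):
    c,s=np.cos(x[2]),np.sin(x[2]);d=P[:,:2]-x[:2];return np.c_[c*d[:,0]+s*d[:,1],-s*d[:,0]+c*d[:,1]]
print(insaw(ts),insaw(tc),sep='\n')
# stick
E=lambda u,v:(185+u/8,160+v/8)
os=[(S,E(52,218),(.085,.012*-1,.014)),(S,E(72,172),(.085,.012,.014)),(S,E(345,82),(-.03,.008,.088)),(S,E(340,103),(-.03,-.008,.088)),(S,E(485,100),(-.08,.008,.088)),(S,E(476,124),(-.08,-.008,.088)),(S,E(525,255),(-.085,.012,.014)),(S,E(500,297),(-.085,-.012,.014))]
t=onz(S,[E(62,195)],.014)[0];b=onz(S,[E(512,276)],.014)[0];print(t,b)
# note tip direction -> right-handed: left side of stick
m=(t+b)/2;y0=np.arctan2(*(t-b)[[1,0]])
for sg in (1,-1):
    oo=[(c,uv,(P[0],sg*P[1],P[2])) for c,uv,P in os]
    p,rr=fit(oo,[m[0],m[1],y0]); print('stick',p,np.degrees(p[2]),np.abs(rr).mean(),rr.round(1).tolist())
Q=lambda u,v:(240+u/4,120+v/4)
for u,z in [((250,60),.014),((270,45),.014),((345,190),.014),((318,70),.088),((332,62),.088),((357,98),.088)]: print(onz(C,[Q(*u)],z))
E
```

```text
[ 0.55586072 -0.22233476  0.03      ] [0.51569698 0.29306444 0.03      ] 0.516961757555846
[[ 0.56159555 -0.21991799  0.03      ]]
saw [0.60633808 0.04778725 0.07831104] 4.486892240986055
[[ 0.6 -0.3]
 [ 0.2 -0.8]
 [ 0.3 -1.6]
 [-0.5 -0.9]
 [-1.8 -0.4]
 [ 0.8  0.5]
 [ 1.4  0.3]
 [-0.5 -0.9]
 [-1.9 -0. ]
 [-0.4  1.9]
 [-0.6 -0.5]]
[[-0.0215984  -0.031095  ]
 [ 0.01537183 -0.03204069]
 [ 0.01295951 -0.1400232 ]
 [-0.02730052 -0.14029454]]
[[-0.01701511 -0.0252756 ]
 [ 0.01629056 -0.02772009]
 [ 0.01379093 -0.13769962]
 [-0.02013428 -0.13788069]]
[0.29360272 0.30051354 0.014     ] [0.44556345 0.23338391 0.014     ]
stick [0.36879831 0.26529905 2.85850841] 163.78046741142802 3.1435017710696336 [[0.1, -2.8], [-4.7, 8.9], [-1.2, 2.4], [0.7, -4.2], [-0.2, 1.6], [2.1, -5.4], [-1.0, 3.4], [3.8, -7.8]]
stick [0.36965883 0.26702814 2.72378259] 156.0612468555197 0.49418638774309365 [[-1.0, -0.2], [-0.2, -0.1], [0.4, -1.0], [-1.1, 0.2], [0.6, -0.2], [-0.2, 0.7], [0.4, -0.2], [0.8, 0.5]]
[[0.29881357 0.29427385 0.014     ]]
[[0.29964174 0.31827698 0.014     ]]
[[0.4487969  0.22797886 0.014     ]]
[[0.40142279 0.2533986  0.088     ]]
[[0.40391646 0.26680628 0.088     ]]
[[0.44246749 0.24785463 0.088     ]]
```

```bash
cat >> h.py <<'E'
from scipy.spatial.transform import Rotation as Ro
SAW=np.array([0.60634,0.04779,0.07831])
def saw2w(P): return tf(SAW,np.atleast_2d(P))
def w2saw(P):
    P=np.atleast_2d(np.array(P,float)); c,s=np.cos(SAW[2]),np.sin(SAW[2]);d=P[:,:2]-SAW[:2];return np.c_[c*d[:,0]+s*d[:,1],-s*d[:,0]+c*d[:,1],P[:,2]]
def Rdown(yaw_y):  # tool x down, tool y at yaw (rad)
    y=np.array([np.cos(yaw_y),np.sin(yaw_y),0]);x=np.array([0,0,-1.]);return np.c_[x,y,np.cross(x,y)]
def go(p,yaw=None,R0=None,p0=None):
    s=r.sense(); R0=s['ee_rot'] if R0 is None else R0; p0=s['tcp_pos'] if p0 is None else p0
    d=R0.T@(np.array(p)-p0)*100
    rv=np.zeros(3) if yaw is None else np.degrees(Ro.from_matrix(R0.T@Rdown(yaw)).as_rotvec())/10
    print('t',round(s['time_s'],2),'tcp',s['tcp_pos'].round(4),'F',s['wrist_force'].round(1),'w',round(s['gripper_width'],3),'\nshift cm',d.round(2),'turn',rv.round(2))
E
python3 - <<'E'
from h import *
go([.42,.247,.22],np.radians(-113.9))
E
```

```text
t 0.15 tcp [0.2568 0.5693 0.2217] F [-0.8  0.1 -0.2] w 0.998 
shift cm [  0.21  22.67 -28.13] turn [-0.04 -0.   -0.01]
```

play_rows --plan '[[[0.2,4.5,-5.6,0,0,0],[0.2,8.5,-10.6,0,0,0],[0.2,12,-15,0,0,0],[0.2,14.5,-18,0,0,0],[0.2,14.5,-18,0,0,0]]]'

```text
time_s: 0.78
tcp_pos: [0.3621, 0.3609, 0.2207]
ee_rot: [[-0.0, -0.415, -0.91], [-0.0, -0.91, 0.415], [-1.0, 0.0, 0.0]]
wrist_force: [0.4, 0.2, 0.3]
gripper_width: 1.0
```

Run:
```python
from h import *
c=r.get_calibration('wrist'); p,d=r.capture('wrist'); cv2.imwrite('pics/w1.png',p); np.save('pics/w1.npy',d)
print(ray(c,[[0,0]])[0]); go([.42,.247,.22]); print(proj(c,[[.3697,.267,.014],[.42,.247,.088]]))
```

```text
[0.42805074 0.33029899 0.38243408]
t 0.82 tcp [0.3619 0.3624 0.2207] F [-1.1  0.4  0.3] w 0.998 
shift cm [  0.06   8.11 -10.06] turn [0. 0. 0.]
[[411.09406521 160.09670138]
 [435.15447951  88.778807  ]]
```

View pics/w1.png

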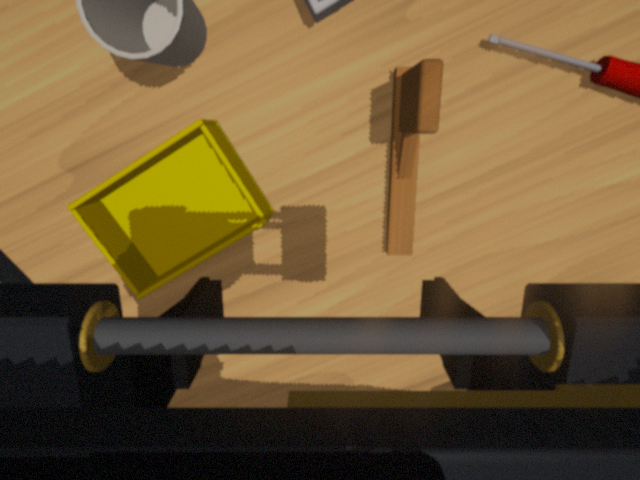

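Wrist view: handle top spans (422,60) to (438,132), and the sole tip's corners are at (388,253) and (412,253). Now I'll turn these into positions.

Run:
```python
from h import *
c=r.get_calibration('wrist')
h=onz(c,[(421,60),(442,61),(438,133),(418,132)],.088);t=onz(c,[(388,253),(412,253)],.014)
print(h.round(4),h.mean(0),t,t.mean(0)); v=t.mean(0)-h.mean(0);print(np.linalg.norm(v[:2]),np.degrees(np.arctan2(v[1],v[0])),np.linalg.norm(h[0]-h[3]),np.linalg.norm(h[0]-h[1]))
g=h.mean(0); go([g[0],g[1],.22],np.radians(-113.9))
```

```text
[[0.4413 0.2512 0.088 ]
 [0.4348 0.2383 0.088 ]
 [0.3912 0.2571 0.088 ]
 [0.3978 0.2698 0.088 ]] [0.41629674 0.25409757 0.088     ] [[0.2962471  0.32072889 0.014     ]
 [0.28666182 0.29958356 0.014     ]] [0.29145446 0.31015622 0.014     ]
0.1368508928383715 155.8182114141088 0.04740067356517766 0.014376184667564152
t 0.82 tcp [0.3619 0.3624 0.2207] F [-1.1  0.4  0.3] w 0.998 
shift cm [ 0.06  7.61 -9.43] turn [-0.05  0.    0.  ]
```

play_rows --plan '[[[0.1,3.9,-4.8,-0.05,0,0],[0.1,7.6,-9.6,-0.05,0,0],[0.1,7.6,-9.6,-0.05,0,0],[6,7.6,-9.6,-0.05,0,0],[11,7.6,-9.6,-0.05,0,0]]]'

```text
time_s: 1.45
tcp_pos: [0.4175, 0.2563, 0.1093]
ee_rot: [[0.001, -0.402, -0.916], [0.002, -0.916, 0.402], [-1.0, -0.002, -0.0]]
wrist_force: [0.0, 0.9, -0.8]
gripper_width: 0.998
```

Run:
```python
from h import *
p,d=r.capture('scene'); q,d=r.capture('side')
cv2.imwrite('pics/g1.png',np.hstack([cv2.resize(p[100:250,230:400],(400,353)),cv2.resize(q[110:260,165:335],(400,353))]))
go([.418,.252,.043],np.radians(-113.9))
```

```text
t 1.55 tcp [0.4144 0.2531 0.1057] F [-0.7 -1.2  0.8] w 0.999 
shift cm [ 6.27 -0.11 -0.41] turn [ 0.01  0.03 -0.06]
```

View pics/g1.png

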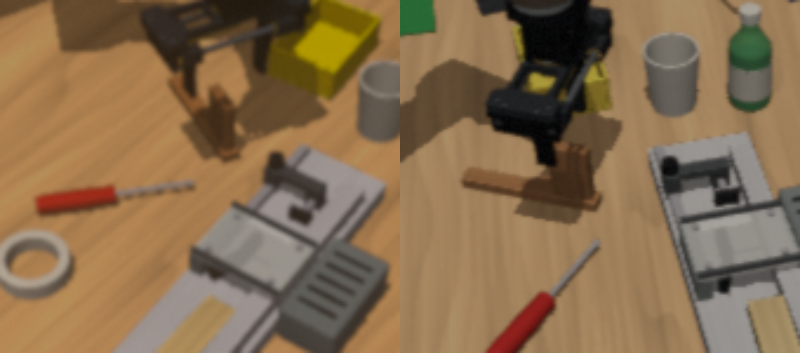

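Run:
```python
from h import *
S=r.get_calibration('side')
print(onz(S,[(253,155),(222,160)],.05), onz(S,[(253,158),(222,160)],.0))
```

```text
[[0.4716164  0.35581306 0.05      ]
 [0.38282435 0.34854246 0.05      ]] [[0.47164025 0.4025325  0.        ]
 [0.37945798 0.40873835 0.        ]]
```

play_rows --plan '[[[3,-0.1,-0.3,0,0,0],[5.5,-0.1,-0.3,0,0,0],[6.3,-0.1,-0.3,0,0,0],[6.3,-0.1,-0.3,0,0,0],[6.3,-0.1,-0.3,0,0,0]]]' --hand 0.7

```text
time_s: 2.17
tcp_pos: [0.4216, 0.2556, 0.049]
ee_rot: [[0.002, -0.403, -0.915], [0.002, -0.915, 0.403], [-1.0, -0.003, -0.001]]
wrist_force: [-0.0, 0.9, -1.1]
gripper_width: 0.707
```

play_rows --plan '[[[0,0,0,0,0,0],[0,0,0,0,0,0],[0,0,0,0,0,0],[0,0,0,0,0,0],[0,0,0,0,0,0]]]' --hand 0

```text
time_s: 2.8
tcp_pos: [0.4208, 0.2543, 0.0475]
ee_rot: [[-0.0, -0.403, -0.915], [-0.0, -0.915, 0.403], [-1.0, 0.0, 0.0]]
wrist_force: [-0.4, 0.6, 0.2]
gripper_width: 0.222
```

Run:
```python
from h import *
p,d=r.capture('scene'); q,d=r.capture('side')
cv2.imwrite('pics/g2.png',np.hstack([cv2.resize(p[100:250,230:400],(400,353)),cv2.resize(q[110:260,165:335],(400,353))]))
go([.418,.252,.22])
```

```text
t 2.9 tcp [0.4207 0.2543 0.0474] F [0.1 0.8 0.1] w 0.184 
shift cm [-17.26   0.33   0.16] turn [0. 0. 0.]
```

View pics/g2.png

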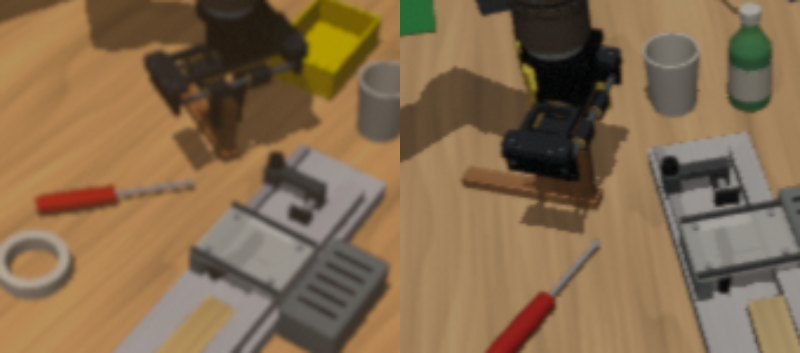

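play_rows --plan '[[[0,0,0,0,0,0],[0,0,0,0,0,0],[-3,0,0,0,0,0],[-8,0,0,0,0,0],[-12,0,0,0,0,0]]]'

```text
time_s: 3.52
tcp_pos: [0.421, 0.2546, 0.1692]
ee_rot: [[0.001, -0.403, -0.915], [0.001, -0.915, 0.403], [-1.0, -0.001, -0.0]]
wrist_force: [1.6, 0.2, -1.0]
gripper_width: 0.182
```

Run:
```python
from h import *
# target above start of push: stick tip at saw y=-0.165; strip rear ~-0.14; handle centre 140 behind tip
for y in (-.305,-.32):
  T=saw2w([-.001,y,.2])[0]; go(T,SAW[2]+np.pi); 
go(T,SAW[2])
```

```text
t 3.52 tcp [0.421  0.2546 0.1692] F [ 1.6  0.2 -1. ] w 0.182 
shift cm [ -3.1   38.36 -39.66] turn [6.17 0.   0.01]
t 3.52 tcp [0.421  0.2546 0.1692] F [ 1.6  0.2 -1. ] w 0.182 
shift cm [ -3.1   39.68 -40.37] turn [6.17 0.   0.01]
t 3.52 tcp [0.421  0.2546 0.1692] F [ 1.6  0.2 -1. ] w 0.182 
shift cm [ -3.1   39.68 -40.37] turn [-1.183e+01 -1.000e-02  0.000e+00]
```

play_rows --plan '[[[-3,4,-4,0.6,0,0],[-3,8,-8,1.3,0,0],[-3,12,-12,2,0,0],[-3,16,-16,2.7,0,0],[-3,20,-20,3.4,0,0]]]'

```text
time_s: 4.15
tcp_pos: [0.5235, -0.0109, 0.1975]
ee_rot: [[0.0, -0.848, -0.53], [0.0, -0.53, 0.848], [-1.0, -0.0, 0.0]]
wrist_force: [0.0, 0.4, -0.9]
gripper_width: 0.186
```

Run:
```python
from h import *
T=saw2w([-.001,-.31,.2])[0]; go(T,SAW[2]+np.pi)
```

```text
t 4.15 tcp [ 0.5235 -0.0109  0.1975] F [ 0.   0.4 -0.9] w 0.186 
shift cm [ -0.25   4.28 -26.86] turn [2.75 0.   0.  ]
```

play_rows --plan '[[[0,1,-6,0.7,0,0],[0,2,-12,1.4,0,0],[0,3,-18,2.1,0,0],[0,4,-24,2.75,0,0],[0,4.3,-26.9,2.75,0,0]]]'

```text
time_s: 4.78
tcp_pos: [0.6305, -0.2628, 0.1962]
ee_rot: [[-0.001, -0.997, -0.079], [0.0, -0.079, 0.997], [-1.0, 0.001, 0.0]]
wrist_force: [-0.1, 1.6, -1.5]
gripper_width: 0.182
```

play_rows --plan '[[[0,0,0,0,0,0],[0,0,0,0,0,0]]]'

```text
time_s: 5.03
tcp_pos: [0.6298, -0.2592, 0.1969]
ee_rot: [[-0.001, -0.997, -0.082], [0.001, -0.082, 0.997], [-1.0, 0.001, 0.001]]
wrist_force: [-0.0, -0.3, -0.7]
gripper_width: 0.18
```

Run:
```python
from h import *
for n in ('side','scene','wrist'):
    p,d=r.capture(n); cv2.imwrite(f'pics/{n}3.png',p)
c=r.get_calibration('wrist'); print(ray(c,[[0,0]])[0])
T=saw2w([-.001,-.31,.2])[0]; go(T,SAW[2]+np.pi); print(w2saw(r.sense()['tcp_pos']))
p=cv2.imread('pics/side3.png')[150:410,230:460]; q=cv2.imread('pics/scene3.png')[180:380,200:400]
cv2.imwrite('pics/m3.png',np.hstack([cv2.resize(p,(450,509)),cv2.resize(q,(350,350))[:509] if 0 else cv2.copyMakeBorder(cv2.resize(q,(350,350)),0,159,0,0,0)]))
```

```text
[ 0.63620989 -0.33126104  0.35970662]
t 5.17 tcp [ 0.6301 -0.2586  0.1979] F [-0.7  0.4 -1.7] w 0.179 
shift cm [-0.21  0.07 -0.27] turn [0.03 0.   0.  ]
[[-2.97841736e-04 -3.07282498e-01  1.97889994e-01]]
```

View pics/m3.png

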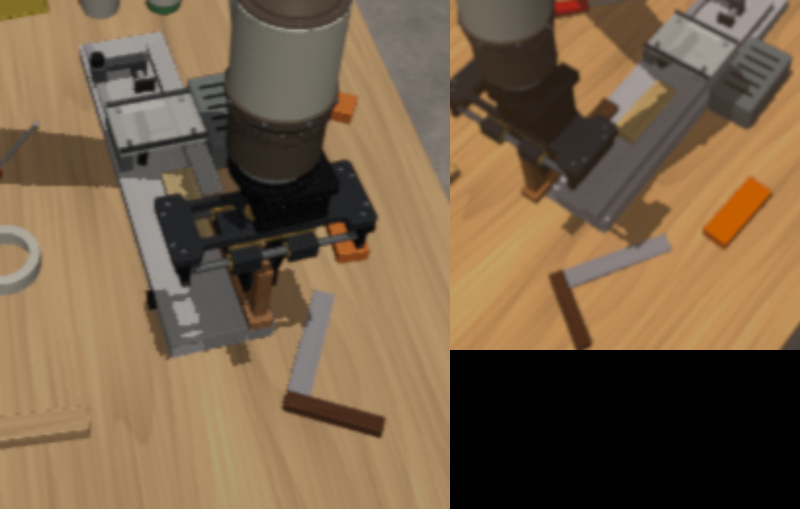

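View pics/wrist3.png

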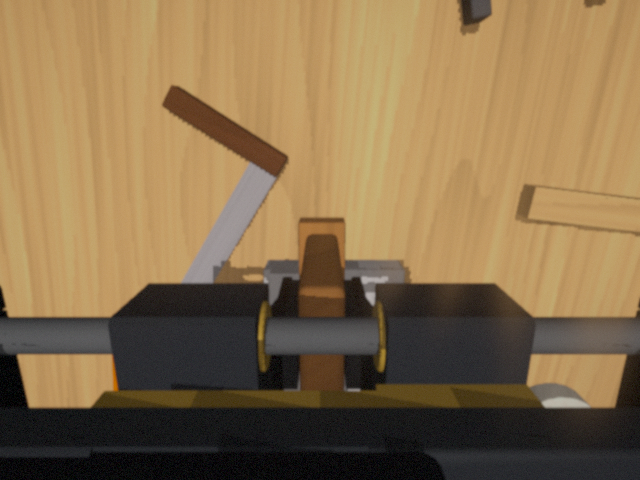

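Run:
```python
from h import *
c=r.get_calibration('wrist'); tc=r.sense()['tcp_pos']
s=tc[2]-.0475
print('sole rear',w2saw(onz(c,[(299,219),(346,219)],s+.014))-w2saw(tc))
print('handle rear top',w2saw(onz(c,[(303,237),(341,237)],s+.088))-w2saw(tc))
print('bed near edge',w2saw(onz(c,[(403,262),(403,268),(365,262)],.03)))
p=cv2.imread('pics/wrist3.png')[200:300,200:420];cv2.imwrite('pics/w3c.png',cv2.resize(p,None,fx=3.6,fy=3.6))
```

```text
sole rear [[ 0.01130973 -0.02974603 -0.0335    ]
 [-0.01222937 -0.02988295 -0.0335    ]]
handle rear top [[ 0.00597736 -0.04032146  0.0405    ]
 [-0.00598986 -0.04039082  0.0405    ]]
bed near edge [[-0.07172792 -0.26952623  0.03      ]
 [-0.07205985 -0.26399952  0.03      ]
 [-0.03863122 -0.26933539  0.03      ]]
```

View pics/w3c.png

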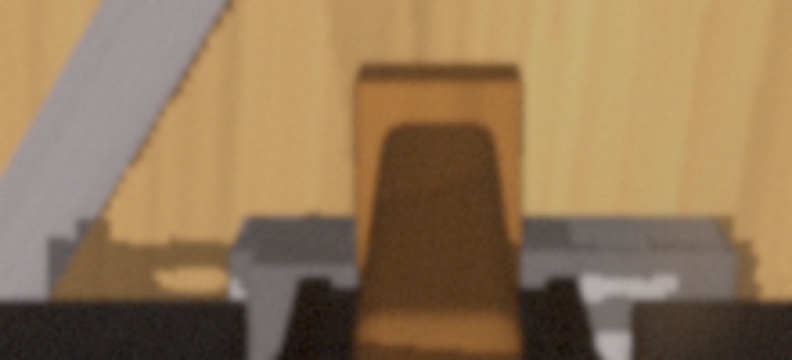

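play_rows --plan '[[[3,0,0,0.03,0,0],[7,0,0,0.03,0,0],[9.5,0,0,0.03,0,0],[10.5,0,0,0.03,0,0],[10.5,0,0,0.03,0,0]]]'

```text
time_s: 5.8
tcp_pos: [0.6304, -0.2593, 0.0928]
ee_rot: [[-0.0, -0.997, -0.078], [-0.0, -0.078, 0.997], [-1.0, 0.0, -0.0]]
wrist_force: [0.3, 0.2, -0.5]
gripper_width: 0.18
```

play_rows --plan '[[[0.5,0,0,0,0,0],[0.9,0,0,0,0,0],[0.9,0,0,0,0,0]]]'

```text
time_s: 6.18
tcp_pos: [0.6301, -0.2597, 0.0836]
ee_rot: [[-0.0, -0.997, -0.077], [0.0, -0.077, 0.997], [-1.0, 0.0, 0.0]]
wrist_force: [0.4, 0.8, -0.8]
gripper_width: 0.182
```

Run:
```python
from h import *
T=saw2w([-.000,-.305,.0795])[0]; go(T,SAW[2]+np.pi); print(w2saw(r.sense()['tcp_pos']))
p=r.capture('side')[0][230:360,280:410];q=r.capture('scene')[0][210:320,230:350]
cv2.imwrite('pics/m4.png',np.hstack([cv2.resize(p,(400,400),interpolation=2),cv2.resize(q,(400,400),interpolation=2)]))
```

```text
t 6.17 tcp [ 0.6301 -0.2597  0.0836] F [ 0.4  0.8 -0.8] w 0.182 
shift cm [ 0.41 -0.03  0.34] turn [-0.01  0.   -0.  ]
[[-0.0003432  -0.30843629  0.08357084]]
```

View pics/m4.png

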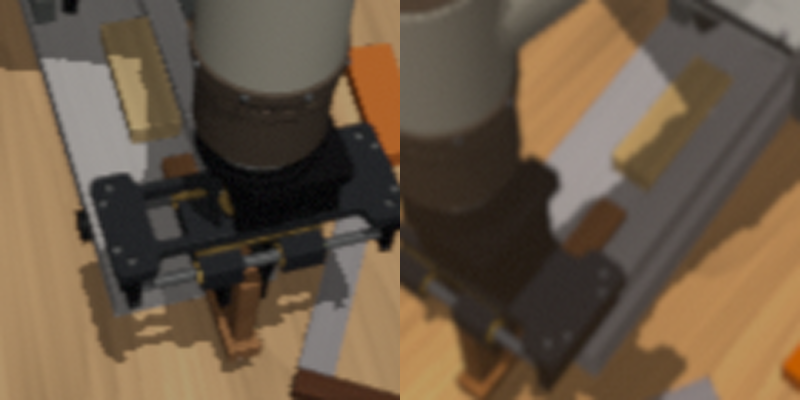

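Run:
```python
from h import *
S=r.get_calibration('side');C=r.get_calibration('scene')
for z in (.03,.04,.05): print(z,w2saw(onz(S,[(265+155/4,160+147/4),(265+155/4,160+124/4)],z))[:,:2].round(4).tolist(),w2saw(onz(C,[(240+468/4,120+295/4),(240+472/4,120+270/4)],z))[:,:2].round(4).tolist())
```

```text
0.03 [[-0.0046, 0.1361], [0.0007, 0.1579]] [[-0.0041, 0.1415], [-0.0144, 0.1636]]
0.04 [[-0.0069, 0.1262], [-0.0017, 0.1477]] [[0.0001, 0.1334], [-0.0101, 0.1553]]
0.05 [[-0.0092, 0.1162], [-0.004, 0.1376]] [[0.0043, 0.1253], [-0.0058, 0.147]]
```

play_rows --plan '[[[0.3,0,1,0,0,0],[0.3,0,2,0,0,0],[0.3,0,3,0,0,0],[0.3,0,3.5,0,0,0],[0.3,0,4,0,0,0]]]'

```text
time_s: 6.9
tcp_pos: [0.6273, -0.2194, 0.0807]
ee_rot: [[0.0, -0.997, -0.077], [-0.0, -0.077, 0.997], [-1.0, -0.0, -0.0]]
wrist_force: [-0.2, -1.5, -0.7]
gripper_width: 0.181
```

Run:
```python
from h import *
go(saw2w([-.000,-.24,.081])[0],SAW[2]+np.pi); print(w2saw(r.sense()['tcp_pos']))
p=r.capture('side')[0][200:330,250:380];q=r.capture('scene')[0][190:300,250:370]
cv2.imwrite('pics/m5.png',np.hstack([cv2.resize(p,(400,400),interpolation=2),cv2.resize(q,(400,400),interpolation=2)]))
```

```text
t 6.9 tcp [ 0.6273 -0.2194  0.0807] F [-0.2 -1.5 -0.7] w 0.181 
shift cm [-0.03 -0.    2.8 ] turn [-0. -0.  0.]
[[-3.50110213e-05 -2.68031807e-01  8.07373161e-02]]
```

View pics/m5.png

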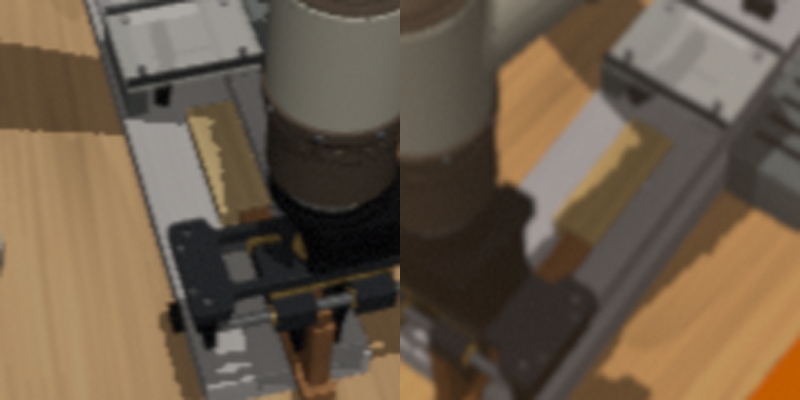

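play_rows --plan '[[[0,0,0.6,0,0,0],[0,0,1.2,0,0,0],[0,0,1.8,0,0,0],[0,0,2.4,0,0,0],[0,0,3,0,0,0]]]'

```text
time_s: 7.62
tcp_pos: [0.6248, -0.1895, 0.0806]
ee_rot: [[0.0, -0.997, -0.077], [-0.0, -0.077, 0.997], [-1.0, -0.0, -0.0]]
wrist_force: [0.6, -0.9, -0.7]
gripper_width: 0.178
```

Run:
```python
from h import *
go(saw2w([-.000,-.20,.081])[0],SAW[2]+np.pi); print(w2saw(r.sense()['tcp_pos']))
p=r.capture('side')[0][180:310,250:380];q=r.capture('scene')[0][170:280,270:390]
cv2.imwrite('pics/m6.png',np.hstack([cv2.resize(p,(400,400),interpolation=2),cv2.resize(q,(400,400),interpolation=2)]))
```

```text
t 7.62 tcp [ 0.6248 -0.1895  0.0806] F [ 0.6 -0.9 -0.7] w 0.178 
shift cm [-0.04 -0.01  3.8 ] turn [-0.01 -0.    0.  ]
[[-1.21736846e-04 -2.38006556e-01  8.06024824e-02]]
```

View pics/m6.png

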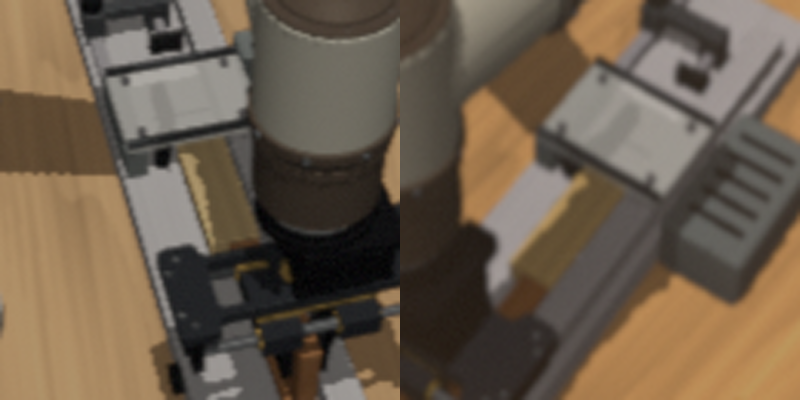

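play_rows --plan '[[[0,0,0.5,0,0,0],[0,0,1,0,0,0],[0,0,1.5,0,0,0],[0,0,2,0,0,0],[0,0,2.5,0,0,0]]]'

```text
time_s: 8.35
tcp_pos: [0.6242, -0.1661, 0.0814]
ee_rot: [[0.003, -0.997, -0.077], [-0.002, -0.077, 0.997], [-1.0, -0.003, -0.003]]
wrist_force: [2.4, -7.6, -1.5]
gripper_width: 0.182
```

play_rows --plan '[[[0,0,0.5,0,0,0],[0,0,1,0,0,0],[0,0,1.5,0,0,0],[0,0,2,0,0,0],[0,0,2.5,0,0,0]]]'

```text
time_s: 8.98
tcp_pos: [0.6222, -0.1417, 0.0815]
ee_rot: [[0.003, -0.997, -0.077], [-0.003, -0.077, 0.997], [-1.0, -0.003, -0.003]]
wrist_force: [1.4, -6.5, -0.8]
gripper_width: 0.181
```

Run:
```python
from h import *
go(saw2w([-.000,-.15,.081])[0],SAW[2]+np.pi); print(w2saw(r.sense()['tcp_pos']))
p=r.capture('side')[0][180:310,250:380];q=r.capture('scene')[0][170:280,270:390]
cv2.imwrite('pics/m7.png',np.hstack([cv2.resize(p,(400,400),interpolation=2),cv2.resize(q,(400,400),interpolation=2)]))
```

```text
t 8.97 tcp [ 0.6222 -0.1417  0.0815] F [ 1.4 -6.5 -0.8] w 0.181 
shift cm [0.04 0.11 4.02] turn [-0.01 -0.02  0.02]
[[ 0.00099502 -0.19018502  0.08153012]]
```

View pics/m7.png

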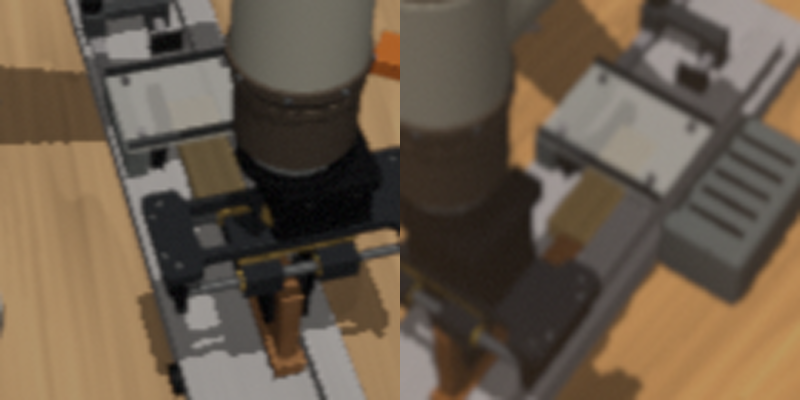

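play_rows --plan '[[[0,0,0.5,0,0,0],[0,0,1,0,0,0],[0,0,1.5,0,0,0],[0,0,2,0,0,0],[0,0,2.5,0,0,0]]]'

```text
time_s: 9.7
tcp_pos: [0.6206, -0.1165, 0.0815]
ee_rot: [[0.004, -0.997, -0.077], [-0.002, -0.077, 0.997], [-1.0, -0.003, -0.002]]
wrist_force: [2.3, -5.2, -1.3]
gripper_width: 0.183
```

play_rows --plan '[[[0,0,0.4,0,0,0],[0,0,0.8,0,0,0],[0,0,1.2,0,0,0],[0,0,1.5,0,0,0],[0,0,1.8,0,0,0]]]'

```text
time_s: 10.32
tcp_pos: [0.6191, -0.0985, 0.0815]
ee_rot: [[0.003, -0.997, -0.077], [-0.002, -0.077, 0.997], [-1.0, -0.003, -0.002]]
wrist_force: [2.6, -5.8, -1.2]
gripper_width: 0.182
```

Run:
```python
from h import *
go(saw2w([-.000,-.15,.081])[0],SAW[2]+np.pi); print(w2saw(r.sense()['tcp_pos']))
p=r.capture('side')[0][150:280,250:380];q=r.capture('scene')[0][150:260,290:410]
cv2.imwrite('pics/m8.png',np.hstack([cv2.resize(p,(400,400),interpolation=2),cv2.resize(q,(400,400),interpolation=2)]))
```

```text
t 10.32 tcp [ 0.6191 -0.0985  0.0815] F [ 2.6 -5.8 -1.2] w 0.182 
shift cm [ 0.05  0.13 -0.32] turn [-0.01 -0.01  0.02]
[[ 0.0013214  -0.14684898  0.08146197]]
```

View pics/m8.png

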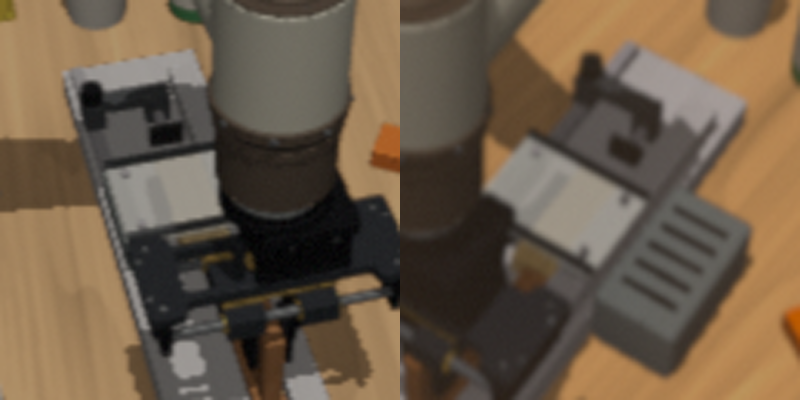

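play_rows --plan '[[[0,0,0.25,0,0,0],[0,0,0.5,0,0,0],[0,0,0.75,0,0,0],[0,0,1,0,0,0],[0,0,1.2,0,0,0]]]'

```text
time_s: 11.05
tcp_pos: [0.6182, -0.0865, 0.0814]
ee_rot: [[0.003, -0.997, -0.077], [-0.002, -0.077, 0.997], [-1.0, -0.003, -0.002]]
wrist_force: [2.2, -6.0, -0.9]
gripper_width: 0.182
```

play_rows --plan '[[[0,0,0.1,0,0,0],[0,0,0.2,0,0,0],[0,0,0.3,0,0,0],[0,0,0.4,0,0,0]]]'

```text
time_s: 11.55
tcp_pos: [0.6178, -0.0826, 0.0814]
ee_rot: [[0.003, -0.997, -0.077], [-0.002, -0.077, 0.997], [-1.0, -0.003, -0.002]]
wrist_force: [2.5, -5.8, 0.2]
gripper_width: 0.178
```

play_rows --plan '[[[0,0,0.1,0,0,0],[0,0,0.2,0,0,0],[0,0,0.3,0,0,0]]]'

```text
time_s: 11.92
tcp_pos: [0.6176, -0.0796, 0.0814]
ee_rot: [[0.003, -0.997, -0.077], [-0.002, -0.077, 0.997], [-1.0, -0.003, -0.002]]
wrist_force: [1.7, -6.5, -0.4]
gripper_width: 0.18
```

play_rows --plan '[[[0,0,0.1,0,0,0],[0,0,0.2,0,0,0],[0,0,0.3,0,0,0]]]'

```text
time_s: 12.3
tcp_pos: [0.6173, -0.0767, 0.0814]
ee_rot: [[0.003, -0.997, -0.077], [-0.002, -0.077, 0.997], [-1.0, -0.003, -0.002]]
wrist_force: [2.1, -6.3, -0.6]
gripper_width: 0.179
```

play_rows --plan '[[[0,0,0.1,0,0,0],[0,0,0.2,0,0,0]]]'

```text
time_s: 12.55
tcp_pos: [0.6172, -0.0747, 0.0814]
ee_rot: [[0.003, -0.997, -0.077], [-0.002, -0.077, 0.997], [-1.0, -0.003, -0.002]]
wrist_force: [1.6, -6.5, -1.2]
gripper_width: 0.181
```

play_rows --plan '[[[0,0,0.1,0,0,0],[0,0,0.2,0,0,0]]]'

```text
time_s: 12.8
tcp_pos: [0.617, -0.0727, 0.0814]
ee_rot: [[0.003, -0.997, -0.077], [-0.002, -0.077, 0.997], [-1.0, -0.003, -0.002]]
wrist_force: [2.2, -6.3, -0.8]
gripper_width: 0.181
```

play_rows --plan '[[[0,0,0.1,0,0,0],[0,0,0.2,0,0,0]]]'

```text
time_s: 13.05
tcp_pos: [0.6168, -0.0706, 0.0814]
ee_rot: [[0.003, -0.997, -0.077], [-0.002, -0.077, 0.997], [-1.0, -0.003, -0.002]]
wrist_force: [2.6, -6.1, -0.2]
gripper_width: 0.184
```

play_rows --plan '[[[0,0,0.1,0,0,0],[0,0,0.2,0,0,0]]]'

```text
time_s: 13.3
tcp_pos: [0.6167, -0.0687, 0.0814]
ee_rot: [[0.003, -0.997, -0.077], [-0.002, -0.077, 0.997], [-1.0, -0.003, -0.002]]
wrist_force: [2.1, -6.4, -0.9]
gripper_width: 0.182
```

play_rows --plan '[[[0,0,0.1,0,0,0],[0,0,0.2,0,0,0]]]'

```text
time_s: 13.55
tcp_pos: [0.6165, -0.0667, 0.0814]
ee_rot: [[0.003, -0.997, -0.077], [-0.002, -0.077, 0.997], [-1.0, -0.003, -0.002]]
wrist_force: [2.9, -6.1, 0.6]
gripper_width: 0.182
```

Run:
```python
from h import *
print(w2saw(r.sense()['tcp_pos']))
p=r.capture('side')[0][150:230,260:340];q=r.capture('scene')[0][150:230,310:390]
cv2.imwrite('pics/m9.png',np.hstack([cv2.resize(p,(400,400),interpolation=2),cv2.resize(q,(400,400),interpolation=2)]))
```

```text
[[ 0.00119585 -0.11490119  0.0814055 ]]
```

View pics/m9.png

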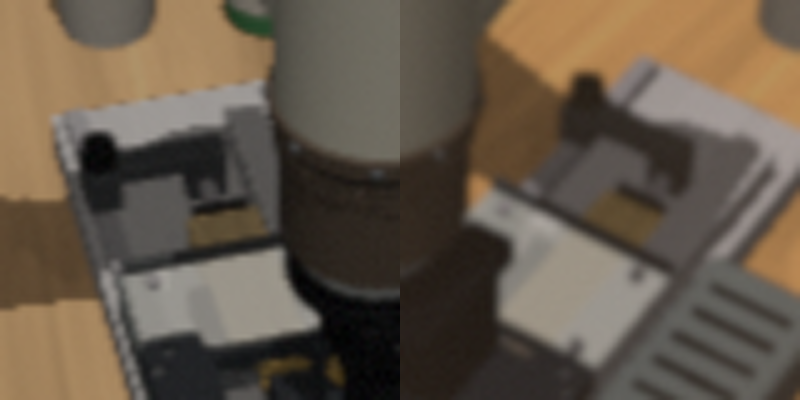

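Both views show the strip's front just short of the buffer, near (305,191) in the side view and (436,187)/5 of the scene crop. I'll keep creeping forward.

play_rows --plan '[[[0,0,0.1,0,0,0],[0,0,0.2,0,0,0]]]'

```text
time_s: 13.9
tcp_pos: [0.6165, -0.0656, 0.0817]
ee_rot: [[0.003, -0.997, -0.077], [-0.003, -0.077, 0.997], [-1.0, -0.003, -0.004]]
wrist_force: [2.5, -10.9, 0.7]
gripper_width: 0.183
```

play_rows --plan '[[[0,0,0.1,0,0,0],[0,0,0.1,0,0,0]]]'

```text
time_s: 14.15
tcp_pos: [0.6165, -0.0651, 0.0819]
ee_rot: [[0.003, -0.997, -0.077], [-0.004, -0.077, 0.997], [-1.0, -0.003, -0.004]]
wrist_force: [3.8, -10.3, 0.0]
gripper_width: 0.18
```

play_rows --plan '[[[0,0,0.1,0,0,0],[0,0,0.1,0,0,0]]]'

```text
time_s: 14.4
tcp_pos: [0.6164, -0.0646, 0.082]
ee_rot: [[0.003, -0.997, -0.077], [-0.005, -0.077, 0.997], [-1.0, -0.003, -0.005]]
wrist_force: [2.4, -13.0, 0.1]
gripper_width: 0.183
```

play_rows --plan '[[[0,0,0.1,0,0,0],[0,0,0.1,0,0,0]]]'

```text
time_s: 14.65
tcp_pos: [0.6164, -0.0642, 0.0823]
ee_rot: [[0.003, -0.997, -0.077], [-0.005, -0.077, 0.997], [-1.0, -0.003, -0.006]]
wrist_force: [2.2, -13.7, 2.3]
gripper_width: 0.181
```

play_rows --plan '[[[0,0,0.1,0,0,0],[0,0,0.1,0,0,0],[0,0,0.1,0,0,0],[0,0,0.1,0,0,0]]]'

```text
time_s: 15.15
tcp_pos: [0.6163, -0.0637, 0.0825]
ee_rot: [[0.003, -0.997, -0.077], [-0.006, -0.077, 0.997], [-1.0, -0.003, -0.006]]
wrist_force: [3.0, -15.9, 2.0]
gripper_width: 0.186
```

play_rows --plan '[[[0,0,0,0,0,0],[0,0,0,0,0,0],[0,0,0,0,0,0],[0,0,0,0,0,0]]]'

```text
time_s: 15.65
tcp_pos: [0.6163, -0.0637, 0.0825]
ee_rot: [[0.003, -0.997, -0.077], [-0.006, -0.077, 0.997], [-1.0, -0.003, -0.006]]
wrist_force: [3.3, -17.0, 2.9]
gripper_width: 0.183
```

Stop force is roughly 10 N (17 N total, less about 6.3 N of drag), held for over 0.8 s. Backing off slowly.

play_rows --plan '[[[0,0,-0.2,0,0,0],[0,0,-0.4,0,0,0],[0,0,-0.7,0,0,0],[0,0,-1.2,0,0,0],[0,0,-2,0,0,0]]]'

```text
time_s: 16.27
tcp_pos: [0.6161, -0.0791, 0.0804]
ee_rot: [[-0.001, -0.997, -0.078], [0.0, -0.078, 0.997], [-1.0, 0.001, 0.0]]
wrist_force: [-0.0, 0.7, -0.7]
gripper_width: 0.18
```

play_rows --plan '[[[0,0,-2,0,0,0],[0,0,-4,0,0,0],[0,0,-6,0,0,0],[0,0,-8,0,0,0],[0,0,-10,0,0,0]]]'

```text
time_s: 16.9
tcp_pos: [0.624, -0.1806, 0.0805]
ee_rot: [[-0.0, -0.997, -0.077], [-0.0, -0.077, 0.997], [-1.0, 0.0, -0.0]]
wrist_force: [1.1, -0.1, -1.3]
gripper_width: 0.182
```

Run:
```python
from h import *
go(saw2w([0,-.305,.081])[0],SAW[2]+np.pi)
print(w2saw(r.sense()['tcp_pos']))
P=r.capture('side')[0];Q=r.capture('scene')[0];cv2.imwrite('pics/sideA.png',P);cv2.imwrite('pics/sceneA.png',Q)
p=P[160:260,260:360];q=Q[150:250,300:400]
cv2.imwrite('pics/m10.png',np.hstack([cv2.resize(p,(400,400),interpolation=2),cv2.resize(q,(400,400),interpolation=2)]))
```

```text
t 16.9 tcp [ 0.624  -0.1806  0.0805] F [ 1.1 -0.1 -1.3] w 0.182 
shift cm [-0.05 -0.04 -7.59] turn [-0.01 -0.   -0.  ]
[[-0.00025364 -0.22908715  0.08048812]]
```

View pics/m10.png

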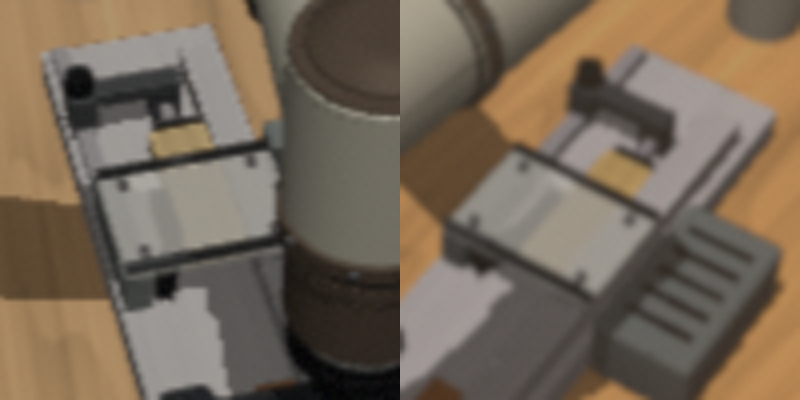

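Run:
```python
from h import *
S=r.get_calibration('side')
for n,uv in dict(tape_r=(251,283),tape_bot=(232,299),off_l=(205,372),off_r=(276,370),off_tr=(275,358),sd_handle=(205,262),sdtip=(249,215),knob=(307,303),clamp=(322,425)).items(): print(n,onz(S,[uv],.02)[0].round(3))
print(saw2w([[-.14,-.24,0],[-.14,-.10,0],[-.14,-.27,0]]))
```

```text
tape_r [ 0.423 -0.072  0.02 ]
tape_bot [ 0.376 -0.11   0.02 ]
off_l [ 0.308 -0.282  0.02 ]
off_r [ 0.453 -0.303  0.02 ]
off_tr [ 0.455 -0.276  0.02 ]
sd_handle [0.318 0.01  0.02 ]
sdtip [0.439 0.15  0.02 ]
knob [ 0.544 -0.151  0.02 ]
clamp [ 0.527 -0.433  0.02 ]
[[ 0.48554425 -0.20242668  0.        ]
 [ 0.47459205 -0.06285573  0.        ]
 [ 0.48789115 -0.23233474  0.        ]]
```

play_rows --plan '[[[-4,0,0,0,0,0],[-8,0,0,0,0,0],[-8,5,1,0,0,0],[-8,10,2,0,0,0],[-8,14.4,3.1,0,0,0]]]'

```text
time_s: 17.62
tcp_pos: [0.4762, -0.159, 0.1607]
ee_rot: [[0.0, -0.997, -0.077], [0.0, -0.077, 0.997], [-1.0, -0.0, 0.0]]
wrist_force: [1.0, 0.2, -0.5]
gripper_width: 0.181
```

play_rows --plan '[[[0,0,0,0,0,0],[3,0,0,0,0,0],[6,0,0,0,0,0],[8,0,0,0,0,0],[9,0,0,0,0,0]]]'

```text
time_s: 18.25
tcp_pos: [0.4784, -0.1592, 0.0696]
ee_rot: [[-0.001, -0.997, -0.077], [-0.0, -0.077, 0.997], [-1.0, 0.001, 0.0]]
wrist_force: [-0.7, -0.1, -0.8]
gripper_width: 0.182
```

Run:
```python
from h import *
go([.478,-.16,.0475],SAW[2]+np.pi)
p=r.capture('side')[0][160:380,180:400];q=r.capture('scene')[0][150:350,200:400]
cv2.imwrite('pics/m11.png',np.hstack([cv2.resize(p,(400,400),interpolation=2),cv2.resize(q,(400,400),interpolation=2)]))
```

```text
t 18.25 tcp [ 0.4784 -0.1592  0.0696] F [-0.7 -0.1 -0.8] w 0.182 
shift cm [ 2.21  0.05 -0.08] turn [-0.    0.   -0.01]
```

View pics/m11.png

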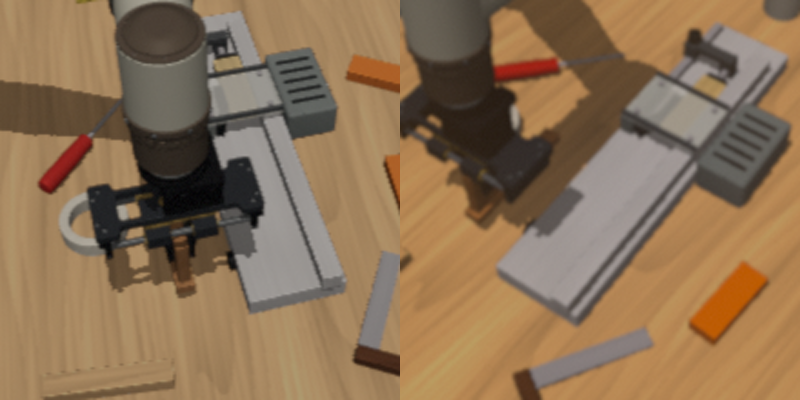

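Clear of everything. Lowering gently.

play_rows --plan '[[[1,0,0,0,0,0],[1.6,0,0,0,0,0],[2,0,0,0,0,0],[2,0,0,0,0,0]]]'

```text
time_s: 18.85
tcp_pos: [0.4779, -0.1591, 0.0504]
ee_rot: [[-0.0, -0.997, -0.077], [-0.0, -0.077, 0.997], [-1.0, 0.0, 0.0]]
wrist_force: [-0.3, 0.0, -1.6]
gripper_width: 0.182
```

play_rows --plan '[[[0.1,0,0,0,0,0],[0.2,0,0,0,0,0],[0.2,0,0,0,0,0]]]'

```text
time_s: 19.23
tcp_pos: [0.478, -0.1591, 0.0486]
ee_rot: [[0.0, -0.997, -0.077], [-0.0, -0.077, 0.997], [-1.0, -0.0, -0.0]]
wrist_force: [0.7, 0.0, -0.3]
gripper_width: 0.183
```

play_rows --plan '[[[0.1,0,0,0,0,0],[0.15,0,0,0,0,0],[0.15,0,0,0,0,0]]]'

```text
time_s: 19.6
tcp_pos: [0.4784, -0.1593, 0.0475]
ee_rot: [[0.001, -0.997, -0.077], [-0.0, -0.077, 0.997], [-1.0, -0.001, -0.0]]
wrist_force: [0.3, -1.4, 2.8]
gripper_width: 0.179
```

Touched down (2.8 N). Releasing and rising.

play_rows --plan '[[[0,0,0,0,0,0],[0,0,0,0,0,0],[0,0,0,0,0,0],[0,0,0,0,0,0]]]' --hand 0.5

```text
time_s: 20.1
tcp_pos: [0.478, -0.1591, 0.0469]
ee_rot: [[-0.0, -0.997, -0.077], [0.0, -0.077, 0.997], [-1.0, 0.0, 0.0]]
wrist_force: [0.4, -0.3, -1.0]
gripper_width: 0.48
```

play_rows --plan '[[[-2,0,0,0,0,0],[-5,0,0,0,0,0],[-10,0,0,0,0,0],[-15,0,0,0,0,0],[-20,0,0,0,0,0]]]'

```text
time_s: 20.72
tcp_pos: [0.4776, -0.1591, 0.2487]
ee_rot: [[0.0, -0.997, -0.077], [0.0, -0.077, 0.997], [-1.0, -0.0, 0.0]]
wrist_force: [0.5, -0.3, 0.1]
gripper_width: 0.5
```

play_rows --plan '[[[0,5,0,0,0,0],[0,10,0,0,0,0],[0,10,0,0,0,0]]]'

```text
time_s: 21.1
tcp_pos: [0.3753, -0.1669, 0.2474]
ee_rot: [[0.001, -0.997, -0.076], [0.001, -0.076, 0.997], [-1.0, -0.001, 0.001]]
wrist_force: [0.4, -0.3, 0.6]
gripper_width: 0.5
```

Run:
```python
from h import *
go([.4,-.16,.25])
P=r.capture('side')[0];Q=r.capture('scene')[0]
p=P[150:320,200:370];q=Q[140:310,230:400]
cv2.imwrite('pics/m12.png',np.hstack([cv2.resize(p,(400,400),interpolation=2),cv2.resize(q,(400,400),interpolation=2)]))
cv2.imwrite('pics/m12f.png',np.hstack([cv2.resize(P,(400,300)),cv2.resize(Q,(400,300))]))
p=P[160:220,265:345];q=Q[160:220,320:400]
cv2.imwrite('pics/m12s.png',np.hstack([cv2.resize(p,(400,300),interpolation=2),cv2.resize(q,(400,300),interpolation=2)]))
```

```text
t 21.1 tcp [ 0.3753 -0.1669  0.2474] F [ 0.4 -0.3  0.6] w 0.5 
shift cm [-0.26 -2.51  0.5 ] turn [0. 0. 0.]
```

View pics/m12.png

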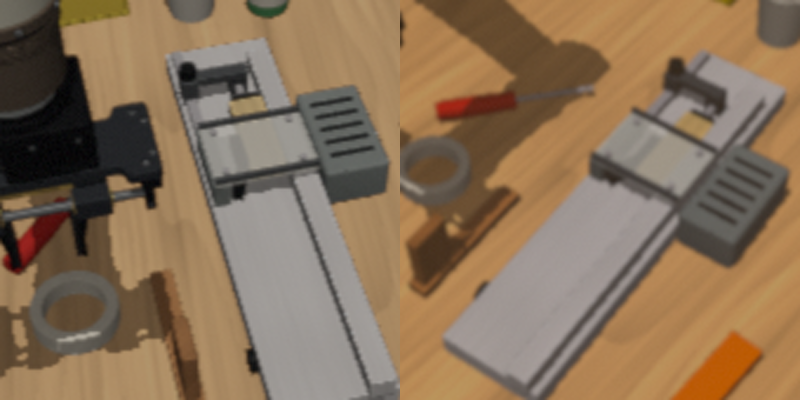

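View pics/m12s.png

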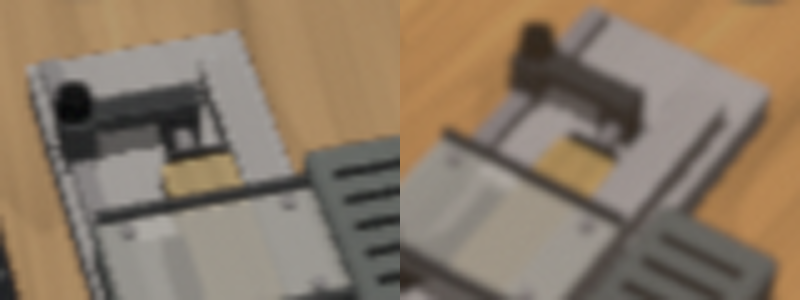

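View pics/m12f.png

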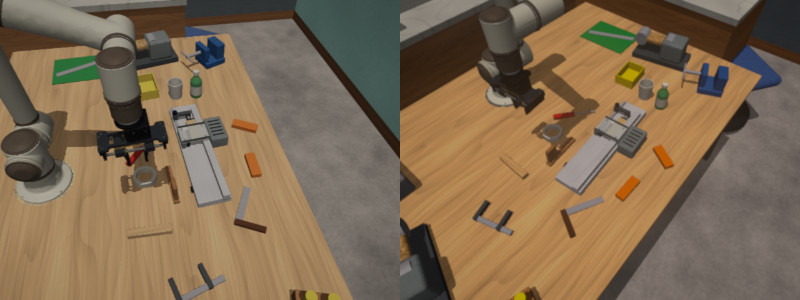

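The strip's front is touching the dark buffer in both views, at about (200,160) and (590,150) in the crops. The stick stands upright on the bench between the tape and the saw, and the bystanders haven't moved. Handing in.

```bash
python3 -c "
from station import r
print(r.finish_job())"
```

```text
the job is handed in; nothing more can be done
None
```

The strip is seated against the length stop, and the push stick is back on the bench beside the saw. The job was handed in at about 21 s of the 72 s allowed; it reports no verdict.

- **Push:** I gripped the stick by its handle and slid the strip along the fence under the guard, with a steady drag of about 6.3 N. The fingers and arm stayed off the strip.
- **Seat:** I felt the buffer as the push rose above the drag. I built it up in 1 mm steps to 16–17 N at the wrist, which is about 10 N on the stop. I held that for roughly 0.8 s, then backed off slowly.
- **Stick:** I set it upright on the bench between the tape roll and the saw. It touched down at 2.8 N before I released it.
- **Last checks:** Both outside cameras show the strip in line with the fence and touching the buffer, and the bystanders look unmoved. I judged these by eye and did not measure them.
- **Not measured:** The force on the stop is worked out from wrist force minus drag. The force still on the buffer after I let go was only seen as contact, not measured.
- **Disagreements:** The camera views disagreed by 2–6 mm on some points, such as the stick's lateral position. This was within the clearances I used.

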